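# Pack two twin sets of toy vehicles

### The arm

A 6-joint arm with a two-finger parallel gripper is mounted at the origin on the work surface. World frame = base frame: x ahead of the robot, y to its left, z up, the work surface at z = 0. Lengths are in m, angles in rad, forces in N, time in s.
With the tool pointing down it reaches from about 0.35 to 0.775 m from the base axis. Payload 7.3 kg.
Tool frame: the origin (TCP) lies at the very end of the fingers, on their centre line; the grasp point (between the pads) lies 19 mm behind it; z points along the fingers, y is the line along which they close (so a half turn about z gives the same grasp; the last joint's range is limited). The gripper opens to 92 mm and grips with 3 to 60 N. Pads are 19 mm wide; open, the fingers measure 130 mm over their backs; the gripper's body (75 mm by 190 mm) begins 47 mm behind the grasp point.
Start: joints at [1.16, 0.342, 1.524, -0, 1.275, -0.146], TCP at [0.137, 0.507, 0.203] pointing down, gripper open.
Joint ranges: [-2.53, 2.53], [-0.77, 2.02], [0.04, 2.7], [-1, 4.14], [0.28, 2.66], [-3.11, 3.11]. Speed limits (rad/s): [2.57, 2.57, 3.14, 3.14, 3.14, 3.14].

### API

Orientations are given as [roll, pitch, yaw] about the fixed x, y, z axes, in that order (R = Rz(yaw) Ry(pitch) Rx(roll)).
In Python, from cell import observe, read_camera, get_calibration, hand_in, search_frame gives the robot as it stands.
- The arm moves only by the tool step_arm, never from a script. Its argument "commands" is a list of rows, each an object with "translation": the shift along the tool's x, y, z in mm, a list of three; "roll": the turn about the tool's z in rad. In form: [{"translation": [x, y, z], "roll": roll}, ...]. A call has 1 to 20 rows; each row shifts and turns the commanded pose from where the row before left it, along the tool's axes as they then stand; what a row does not reach is not made up. A row lasts 1/12 s, in which the tool goes at most 41.7 mm and 7.16 degrees, less where a joint would pass 70% of its speed; a pose out of reach is approached as far as the arm can. A call is refused whole if a number of a shift passes 41.7 or a number of a turn 0.125, either way. A call with a gripper value outside its range is refused whole. "fingers" is the opening, from 0 (shut) to 1 (fully open), set as the call begins (left out, the last holds). The fingers move at their own pace and stop on an object; "grip_force" is the grip in N (left out, the last holds). Time passes only in rows, so rows that do not move let the fingers close. It gives the time, the measured TCP pose, the force, the opening and the grip force at its end, in the units of the state.
- observe(): the state, without advancing time (a new reading comes with each control period).
- read_camera(name): name is "scene" or "top" or "wrist"; returns the picture (420x560x3 uint8, red, green, blue); there is no depth.
- get_calibration(name): a dict with "camera_matrix" (3x3 intrinsics, pixels), "dist_coeffs" ([k1, k2, p1, p2, k3] as OpenCV has them; the pictures are not rectified), "world_from_camera" (4x4, takes a point from camera to world coordinates). Camera axes: x right, y up, looking along -z (the intrinsics and any distortion apply to the point x, -y, -z); pixel columns grow to the right and rows downward; lengths in m; the calibration is good to about 2 mm. A picture is of the moment at which its call begins: read the wrist's pose just before it. get_calibration takes no time and is no camera call; for the wrist camera it gives the pose at the moment of the call.
- hand_in(): hands the job in; it is judged then, once.
Trained networks look in the newest picture that a camera, given by its name, has taken for a name from the list of things; names that differ only in an ending like _2 or _b are one class to them, and where a whole thing is asked for, a point or a joint stands for the part that bears it (a point fixed in the world has none). Each returns a list of dicts, best first, with "confidence" (0 to 1); they miss things now and then, are a little off and sometimes report something else, mostly with a low value. They report only what shows in the picture. A call takes as long as a camera call. They do not tell look-alikes from the thing itself.
- search_frame(camera, name): "at" ([x, y, z] in m, in world coordinates, good to about 4 mm: the middle of the surface that is visible of it).
The state is a dict: "time": time; "qpos": joint angles; "qvel": joint speeds; "joint_efforts": joint torques, N m; "tool_pos": TCP position; "tool_rot": TCP orientation; "contact_force": force on the tool from outside, world axes, zero at the start; "torque": the same for the moment, N m; "opening": finger opening in m; "grip_force": force on a finger pad.
Only numpy, scipy, OpenCV 4.12 (cv2) and the standard library are available. Lean on these libraries where they do the work, as an engineer would, in place of code of your own. Each camera call takes 0.05 s, during which the arm holds its last target. There are 200 camera calls.

### The job

Pack the two twin sets: in the black tray with the yellow header card the orange pickup goes in the left pocket with the yellow concrete mixer to its right, and in the white tray with the red header card the white ambulance goes in the left pocket with the red fire engine to its right; left and right are as you see them with the header card at the far edge. Every vehicle stands on its wheels down in its pocket with its nose towards the header card, and the blue crate ends up standing upright in the pickup's load bed, behind the cab. Set each one down rather than dropping it, and leave the paint jar, the tape roll and the screwdriver where they are.

Things in the scene. Friction and masses are not known exactly. Their poses are not given: they have to be found in the camera images.
- pickup: Orange toy pickup truck with a cab and an open load bed. 100 long (x, nose at +x), 40 wide, 53 high, 110 g. Origin at wheel-bottom level under its middle, z up. Wheels fixed. Flat sides z 16 to 34 to grip across at the origin. Open bed behind the cab, 46 (x) by 34 inside, centre x -22, y 0; floor z 20, top of walls z 34 (3 thick). Cab from x +4. Sizes in mm.
- mixer: Yellow toy concrete mixer lorry: yellow cab, grey housing behind it, light drum with red bands. 100 long (x, nose at +x), 40 wide, 59 high, 120 g. Origin at wheel-bottom level under its middle, z up. Wheels fixed. Grip across the grey housing at the origin: flat sides 40 apart, z 12 to 34, x -11 to +19; the drum above is 35 wide. Sizes in mm.
- fire_engine: Red toy fire engine, box-shaped, white ladder and blue lamp bar on the roof. 100 long (x, nose at +x), 40 wide, 49 high, 130 g. Origin at wheel-bottom level under its middle, z up. Wheels fixed. Flat sides z 12 to 44, to grip across at the origin. Sizes in mm.
- ambulance: White toy ambulance: box body with green band and green roof cross, short bonnet, blue lamp bar. 100 long (x, nose at +x), 40 wide, 54 high, 120 g. Origin at wheel-bottom level under its middle, z up. Wheels fixed. Flat sides z 12 to 50, to grip across at the origin. Sizes in mm.
- crate: Small blue toy cargo crate, 26 (x) by 22 (y) by 30 (z) mm, about 25 g. Origin at the centre of its underside, z up.
- works_tray: Black moulded packing tray with yellow header card, fixed. Origin: underside, middle of the pocket part; x to the header (away from the robot, yaw within 0.2 rad), y to the left, z up. 140 (x) by 156 mm, 10 high. Two pockets 124 (x) by 56 mm centred at x 0, y +42 (left) and -42 (right); floor at z 3, 7 below the rims; ridge between them 28 wide. Header card x 70 to 106, z 10.
- rescue_tray: White moulded packing tray with red header card, fixed. Origin: underside, middle of the pocket part; x to the header (away from the robot, yaw within 0.2 rad), y to the left, z up. 140 (x) by 156 mm, 10 high. Two pockets 124 (x) by 56 mm centred at x 0, y +42 (left) and -42 (right); floor at z 3, 7 below the rims; ridge between them 28 wide. Header card x 70 to 106, z 10.
- paint_jar: Bystander: clear glass jar with orange cap, 60 mm across, 75 mm high. Origin under its centre.
- tape_roll: Bystander: brown roll of packing tape lying flat, 100 mm across, 48 mm high. Origin under its centre.
- screwdriver: Bystander: green-handled screwdriver, 190 mm long, lying beyond the trays. Origin under its middle, x towards the tip.
Not all that is in view belongs to the job. Leave any purple look-alike of the fire_engine alone.

How it is judged:
By the outcome, as a careful person would: the job done as asked, in the order asked, and still so for the second after the job is handed in, with the robot touching nothing.
It also fails if it takes over 106 s, if anything falls off the work surface, if the arm or the gripper's body presses on something with over 40 N, if the wrist force passes 120 N, or if a joint passes its speed limit or range.

## Working session

There is one attempt and no reset: what is moved stays moved. The work goes in short steps, Python scripts to look and compute and a tool call to move; the robot and the scene stay as the last step left them, time stands still between calls to the robot, and variables do not carry over. Pictures are saved under pics/ and viewed, at most 14 in all, crops included, and the job is handed in when it is done.

Besides the shell and the picture viewer there is one more tool, called after "Request:" as a command line: name --argument value ..., lists and objects as JSON in quotes. step_arm: Moves the arm, as the interface text tells. Its arguments: {"type":"object","properties":{"commands":{"type":"array"},"fingers":{"type":"number"},"grip_force":{"type":"number"}},"required":["commands"]}

```bash
mkdir -p pics; ls; cat > h.py <<'E'
import numpy as np, cv2
from cell import *
def save(cam,fn):
    im=read_camera(cam); cv2.imwrite(fn,cv2.cvtColor(im,cv2.COLOR_RGB2BGR)); return im
def ray(cam,pts,z,cal=None):
    c=cal or get_calibration(cam); K=np.array(c["camera_matrix"]);d=np.array(c["dist_coeffs"]);T=np.array(c["world_from_camera"])
    p=cv2.undistortPoints(np.array(pts,float).reshape(-1,1,2),K,d).reshape(-1,2)
    v=np.c_[p[:,0],-p[:,1],-np.ones(len(p))]@T[:3,:3].T; o=T[:3,3]
    return o+v*((np.atleast_1d(z)-o[2])/v[:,2])[:,None]
def proj(cam,P,cal=None):
    c=cal or get_calibration(cam); K=np.array(c["camera_matrix"]);d=np.array(c["dist_coeffs"]);T=np.array(c["world_from_camera"])
    q=(np.array(P,float).reshape(-1,3)-T[:3,3])@T[:3,:3]; q=q*[1,-1,-1]
    return cv2.projectPoints(q,np.zeros(3),np.zeros(3),K,d)[0].reshape(-1,2)
E
python3 - <<'E'
from h import *
np.set_printoptions(precision=4,suppress=True)
a=save("top","pics/top0.png");b=save("scene","pics/scene0.png")
o=observe();print(o)
for c in("top","wrist"):
    k=get_calibration(c);print(k["camera_matrix"],k["world_from_camera"])
for n in "pickup mixer fire_engine ambulance crate works_tray rescue_tray paint_jar tape_roll screwdriver".split():
    for r in search_frame("top",n): print(n,np.round(r["at"],3),round(r["confidence"],2),proj("top",r["at"]).round())
E
```

```text
pics
{'time': 0.1, 'qpos': array([ 1.16  ,  0.3426,  1.5249, -0.    ,  1.2754, -0.146 ]), 'qvel': array([ 0.0008, -0.0001, -0.0036, -0.0008, -0.0013,  0.0003]), 'joint_efforts': array([  0.0003, -43.201 , -24.4692,   0.0719,   0.0526,  -0.0001]), 'tool_pos': array([0.1372, 0.5063, 0.2024]), 'tool_rot': array([-3.1402, -0.0002,  2.8769]), 'contact_force': array([0.061 , 0.7237, 1.0999]), 'torque': array([-0.0082,  0.0079, -0.0287]), 'grip_force': 0.0, 'opening': 0.09171414137253649}
[[422.2957   0.     281.6889]
 [  0.     422.2957 207.4432]
 [  0.       0.       1.    ]] [[-0.0046  0.9889 -0.1483  0.3403]
 [-0.9996 -0.0003  0.0292  0.0241]
 [ 0.0289  0.1483  0.9885  1.2503]
 [ 0.      0.      0.      1.    ]]
[[291.705    0.     277.9691]
 [  0.     291.705  206.9929]
 [  0.       0.       1.    ]] [[ 0.2608 -0.929  -0.2625  0.068 ]
 [ 0.9654  0.2509  0.0712  0.5241]
 [-0.0003 -0.272   0.9623  0.3839]
 [ 0.      0.      0.      1.    ]]
pickup [0.424 0.011 0.034] 0.64 [[274. 241.]]
mixer [ 0.433 -0.143  0.048] 0.82 [[328. 238.]]
mixer [ 0.644 -0.149  0.006] 0.68 [[326. 169.]]
mixer [ 0.4   -0.279  0.053] 0.41 [[375. 249.]]
fire_engine [0.321 0.134 0.044] 0.98 [[230. 278.]]
fire_engine [0.402 0.268 0.044] 0.75 [[184. 249.]]
fire_engine [0.438 0.406 0.04 ] 0.71 [[137. 236.]]
fire_engine [0.26  0.298 0.041] 0.59 [[172. 299.]]
ambulance [ 0.4   -0.277  0.054] 0.61 [[375. 249.]]
crate [0.424 0.138 0.031] 0.39 [[230. 241.]]
works_tray [0.628 0.139 0.008] 0.92 [[231. 174.]]
rescue_tray [ 0.644 -0.148  0.007] 0.77 [[326. 169.]]
rescue_tray [0.425 0.143 0.029] 0.38 [[228. 241.]]
paint_jar [ 0.559 -0.392  0.076] 0.58 [[413. 193.]]
paint_jar [0.403 0.269 0.046] 0.18 [[183. 248.]]
tape_roll [ 0.43  -0.149  0.05 ] 0.71 [[330. 239.]]
tape_roll [0.637 0.392 0.05 ] 0.7 [[144. 168.]]
screwdriver [ 0.788 -0.048  0.022] 0.77 [[293. 122.]]
screwdriver [ 0.642 -0.147  0.004] 0.4 [[326. 170.]]
```

```bash
python3 -c "
import cv2
a=cv2.imread('pics/top0.png')[100:320,100:450];cv2.imwrite('pics/top0c.png',cv2.resize(a,(795,500),interpolation=cv2.INTER_CUBIC))"
```

```text
(no output)
```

View pics/top0c.png

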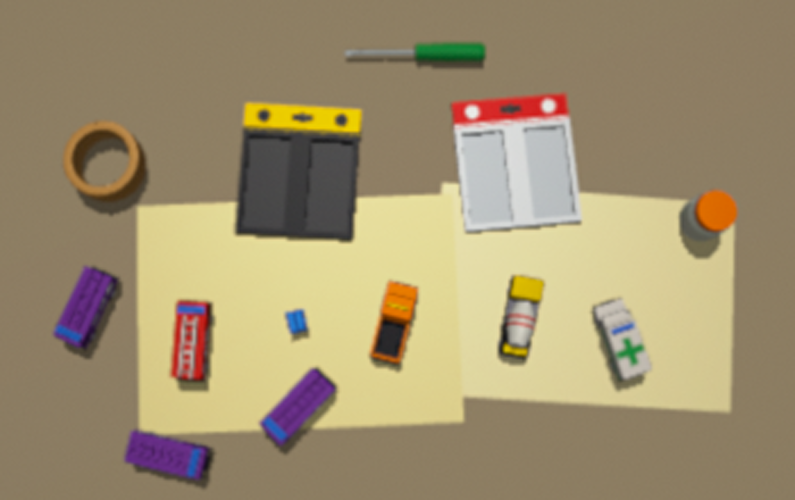

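View pics/scene0.png

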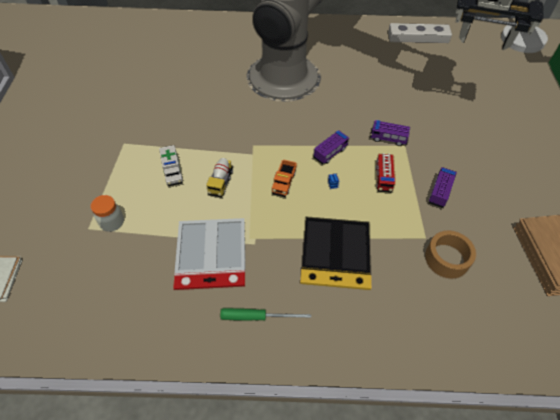

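The top picture crop shows the pickup (orange, px 274,241), mixer (328,238), ambulance (375,249), crate (230,241) and the black and white trays (231,174 and 326,169). The only red fire engine is at (184,249). The look-alikes to leave are purple: (137,236), (230,278), (172,299). The noses look far-facing. Next I move to a view pose for a closer look.

Request:
step_arm --commands '[{"translation": [0, 0, -41], "roll": -0.088}, {"translation": [0, 0, -41], "roll": -0.088}, {"translation": [0, 0, -41], "roll": -0.088}, {"translation": [-21.5, -33.8, 0], "roll": 0}, {"translation": [-21.5, -33.8, 0], "roll": 0}, {"translation": [-21.5, -33.8, 0], "roll": 0}, {"translation": [-21.5, -33.8, 0], "roll": 0}, {"translation": [-21.5, -33.8, 0], "roll": 0}, {"translation": [-21.5, -33.8, 0], "roll": 0}, {"translation": [-21.5, -33.8, 0], "roll": 0}, {"translation": [-21.5, -33.8, 0], "roll": 0}, {"translation": [-21.5, -33.8, 0], "roll": 0}, {"translation": [-21.5, -33.8, 0], "roll": 0}, {"translation": [-21.5, -33.8, 0], "roll": 0}, {"translation": [-21.5, -33.8, 0], "roll": 0}, {"translation": [-21.5, -33.8, 0], "roll": 0}, {"translation": [-21.5, -33.8, 0], "roll": 0}, {"translation": [-21.5, -33.8, 0], "roll": 0}]'

```text
time: 2.1
tool_pos: [0.4601, -0.0026, 0.3262]
tool_rot: [3.141, 0.001, 3.14]
contact_force: [0.5, -0.1, 0.5]
opening: 0.0921
grip_force: 0.0
```

```bash
python3 - <<'E'
from h import *
import json
o=observe();print(o["time"],o["tool_pos"],o["tool_rot"])
c=get_calibration("wrist")
a=save("wrist","pics/w1.png")
json.dump({k:np.array(v).tolist() for k,v in c.items()},open("w1.json","w"))
b=cv2.resize(cv2.imread("pics/w1.png"),(800,600),interpolation=cv2.INTER_CUBIC);cv2.imwrite("pics/w1b.png",b)
E
```

```text
2.1 [ 0.46010373 -0.00258341  0.32621702] [3.14147902e+00 6.97661757e-04 3.14032288e+00]
```

View pics/w1b.png

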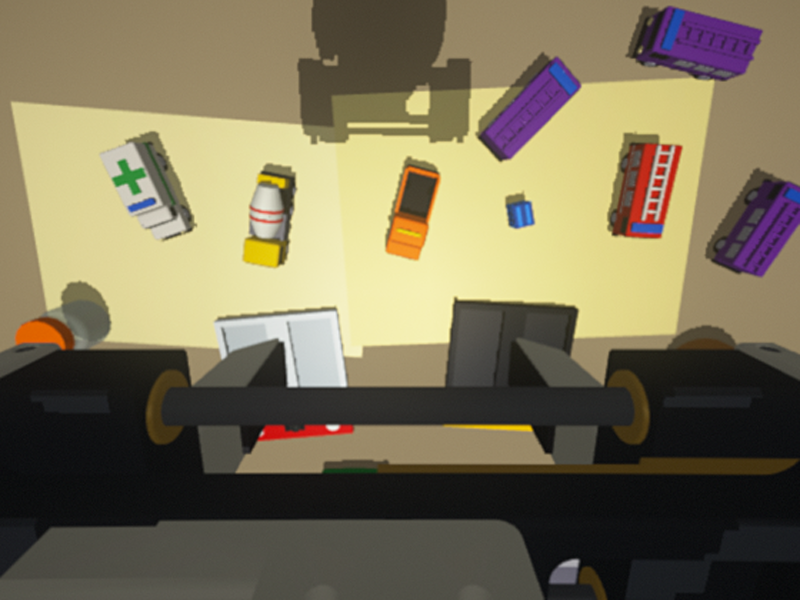

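The wrist view shows, in 800x600 pixels, pickup (413,210), mixer (268,218), ambulance (146,190), crate (520,212) and red fire engine (647,190). All noses face away from the robot. The purple ones are at (530,108), (700,43) and (760,228), and I leave them alone. Next is a close crop of each thing to take.

```bash
python3 - <<'E'
import cv2,numpy as np
a=cv2.imread("pics/w1.png")
cs=[(64,90),(148,108),(250,107),(415,92),(325,109),(200,105)]
t=[]
for x,y in cs:
    c=cv2.resize(a[y:y+85,x:x+85] if 0 else a[y:y+84,x:x+76],None,fx=3.5,fy=3.5,interpolation=cv2.INTER_CUBIC)
    t.append(c[:,:266])
im=np.vstack([np.hstack(t[:3]),np.hstack(t[3:])]);print(im.shape);cv2.imwrite("pics/w1c.png",im)
E
```

```text
(588, 798, 3)
```

View pics/w1c.png

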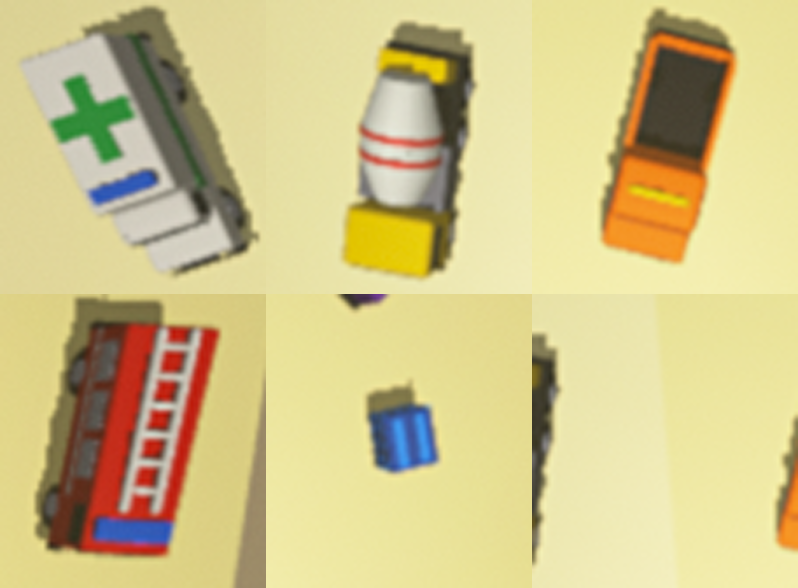

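```bash
python3 - <<'E'
from h import *
import json
c=json.load(open("w1.json"))
def w(pts,tile,org,z): return ray("wrist",[((x-tile[0]-1.25)/3.5+org[0],(y-tile[1]-1.25)/3.5+org[1]) for x,y in pts],z,c)
D={"amb":([(22,62),(104,35),(180,188),(102,213)],(0,0),(64,90),.05),
"mix":([(383,50),(453,60),(430,275),(345,262)],(266,0),(148,108),[.036,.036,.046,.046]),
"pick":([(652,33),(735,52),(710,172),(622,165)],(532,0),(250,107),.034),
"pickfull":([(652,33),(735,52),(683,262),(603,238)],(532,0),(250,107),[.034,.034,.03,.03]),
"fire":([(127,322),(219,328),(166,555),(82,552)],(0,294),(415,92),.044),
"crate":([(380,405),(428,403),(438,462),(393,470)],(266,294),(325,109),.03)}
for k,v in D.items():
    P=w(*v); r=(P[0]+P[1])/2;f=(P[2]+P[3])/2;d=f-r;y=np.arctan2(d[1],d[0])
    s=P[2]-P[1];t=P[3]-P[0]
    h=np.array([np.cos(y),np.sin(y)])
    print(k,"len",np.hypot(*d[:2]).round(4),"wid",np.hypot(*(P[0]-P[1])[:2]).round(4),"yaw",y.round(3),"sides",np.arctan2(s[1],s[0]).round(3),np.arctan2(t[1],t[0]).round(3),"mid",((r+f)/2)[:2].round(4),"rear+50",(r[:2]+.05*h).round(4))
# trays from top image
s=795/350
def tr(p): return ray("top",[(x/s+100,y/s+100) for x,y in p],.01)
for k,p in {"works":[(236,234),(352,240),(362,108),(246,103)],"rescue":[(465,231),(580,221),(567,95),(452,102)]}.items():
    P=tr(p);n=(P[0]+P[1])/2;f=(P[2]+P[3])/2;d=f-n;l=P[0]-P[1]
    y=np.arctan2(d[1],d[0]);h=np.array([np.cos(y),np.sin(y)])
    print(k,"len",np.hypot(*d[:2]),"w",np.hypot(*l[:2]),"yaw",y,np.arctan2(l[1],l[0])-np.pi/2,"org",n[:2]+.07*h,((n+f)/2)[:2]-.018*h)
E
```

```text
amb len 0.0663 wid 0.0377 yaw 0.339 sides 0.335 0.342 mid [ 0.391  -0.2815] rear+50 [ 0.4068 -0.2759]
mix len 0.096 wid 0.0309 yaw -0.198 sides -0.157 -0.24 mid [ 0.4342 -0.1478] rear+50 [ 0.4362 -0.1482]
pick len 0.0564 wid 0.0378 yaw -0.209 sides -0.187 -0.229 mid [0.4079 0.0182] rear+50 [0.4292 0.0137]
pickfull len 0.0963 wid 0.0378 yaw -0.231 sides -0.223 -0.24 mid [0.4271 0.013 ] rear+50 [0.4289 0.0126]
fire len 0.0971 wid 0.0393 yaw -0.049 sides -0.056 -0.042 mid [0.4036 0.271 ] rear+50 [0.4051 0.2709]
crate len 0.029 wid 0.0218 yaw 0.265 sides 0.256 0.273 mid [0.4268 0.1375] rear+50 [0.4611 0.1468]
works len 0.17861001727633283 w 0.15218151232217123 yaw -0.05897319818334989 -0.05256031424112351 org [0.60561237 0.13860783] [0.60691511 0.13853091]
rescue len 0.1750243169795309 w 0.1537007922054241 yaw 0.07684797754251536 0.08797509338700515 org [ 0.62021497 -0.15258279] [ 0.61972857 -0.15262024]
```

The close crop confirms which are the right ones, all nose-away: white ambulance top left, mixer, pickup, red fire engine bottom left, crate. I start with the pickup.

Request:
step_arm --commands '[{"translation": [0, 0, 40], "roll": 0.112}, {"translation": [0, 0, 40], "roll": 0.112}, {"translation": [5.6, 1.4, 36], "roll": 0}, {"translation": [5.6, 1.4, 36], "roll": 0}, {"translation": [5.6, 1.4, 36], "roll": 0}, {"translation": [5.6, 1.4, 36], "roll": 0}, {"translation": [5.6, 1.4, 36], "roll": 0}, {"translation": [5.6, 1.4, 36], "roll": 0}, {"translation": [0, 0, 12], "roll": 0}, {"translation": [0, 0, 7], "roll": 0}, {"translation": [0, 0, 0], "roll": 0}]'

```text
time: 3.07
tool_pos: [0.4282, 0.0153, 0.0101]
tool_rot: [-3.142, -0.002, 2.917]
contact_force: [-0.0, -0.6, 0.4]
opening: 0.0921
grip_force: 0.0
```

Request:
step_arm --commands '[{"translation": [0, 0, 0], "roll": 0}, {"translation": [0, 0, 0], "roll": 0}, {"translation": [0, 0, 0], "roll": 0}, {"translation": [0, 0, 0], "roll": 0}, {"translation": [0, 0, 0], "roll": 0}, {"translation": [0, 0, 0], "roll": 0}]' --fingers 0 --grip_force 20

```text
time: 3.57
tool_pos: [0.4289, 0.0151, 0.0115]
tool_rot: [3.141, 0.001, 2.917]
contact_force: [-0.2, -0.2, 0.3]
opening: 0.0568
grip_force: 0.0
```

```bash
cat >> h.py <<'E'
def go(x,y,z,yaw):
    o=observe();p=o["tool_pos"];a=o["tool_rot"][2]
    d=(a-yaw-np.pi+np.pi/2)%np.pi-np.pi/2   # roll needed (gripper half-turn symmetric)
    b=a-d;dx,dy=x-p[0],y-p[1]
    print("t %.1f roll %.3f tx %.1f ty %.1f tz %.1f  z %.4f open %.4f grip %.1f"%(o["time"],d,1e3*(dx*np.cos(b)+dy*np.sin(b)),1e3*(dx*np.sin(b)-dy*np.cos(b)),1e3*(p[2]-z),p[2],o["opening"],o["grip_force"]),p.round(4),o["tool_rot"].round(4),o["qpos"].round(2))
E
python3 -c "
from h import *
go(.6084,.1804,.014,-.056)"
```

```text
t 3.6 roll -0.169 tx -169.9 ty 175.1 tz -2.5  z 0.0115 open 0.0568 grip 0.0 [0.4289 0.0151 0.0115] [3.1414e+00 1.0000e-03 2.9168e+00] [-0.14  0.45  2.01  0.    0.68 -1.49]
```

Request:
step_arm --commands '[{"translation": [0, 0, 0], "roll": 0}, {"translation": [0, 0, 0], "roll": 0}, {"translation": [0, 0, 0], "roll": 0}, {"translation": [0, 0, 0], "roll": 0}, {"translation": [0, 0, 0], "roll": 0}]'

```text
time: 3.98
tool_pos: [0.4287, 0.0152, 0.0111]
tool_rot: [3.142, 0.0, 2.917]
contact_force: [-0.3, 0.1, 1.8]
opening: 0.0397
grip_force: 20.0
```

Request:
step_arm --commands '[{"translation": [0, 0, -10], "roll": 0}, {"translation": [0, 0, -25], "roll": 0}, {"translation": [0, 0, -25], "roll": -0.085}, {"translation": [0, 0, 0], "roll": -0.084}, {"translation": [-24.3, 25, 0], "roll": 0}, {"translation": [-24.3, 25, 0], "roll": 0}, {"translation": [-24.3, 25, 0], "roll": 0}, {"translation": [-24.3, 25, 0], "roll": 0}, {"translation": [-24.3, 25, 0], "roll": 0}, {"translation": [-24.3, 25, 0], "roll": 0}, {"translation": [-24.3, 25, 0], "roll": 0}, {"translation": [0, 0, 0], "roll": 0}]'

```text
time: 4.98
tool_pos: [0.6117, 0.1845, 0.0702]
tool_rot: [3.139, 0.003, 3.088]
contact_force: [-1.0, -0.1, -0.4]
opening: 0.0395
grip_force: 20.0
```

```bash
python3 -c "
from h import *
go(.6084,.1804,.014,-.056)
save('top','pics/t1.png')
a=cv2.imread('pics/t1.png')[120:280,130:390];cv2.imwrite('pics/t1c.png',cv2.resize(a,(780,480),interpolation=cv2.INTER_CUBIC))"
```

```text
t 5.0 roll 0.003 tx 3.1 ty -4.2 tz 56.2  z 0.0702 open 0.0395 grip 20.0 [0.6117 0.1845 0.0702] [3.1395 0.0032 3.0883] [ 0.17  0.67  1.36  0.    1.11 -1.35]
```

View pics/t1c.png

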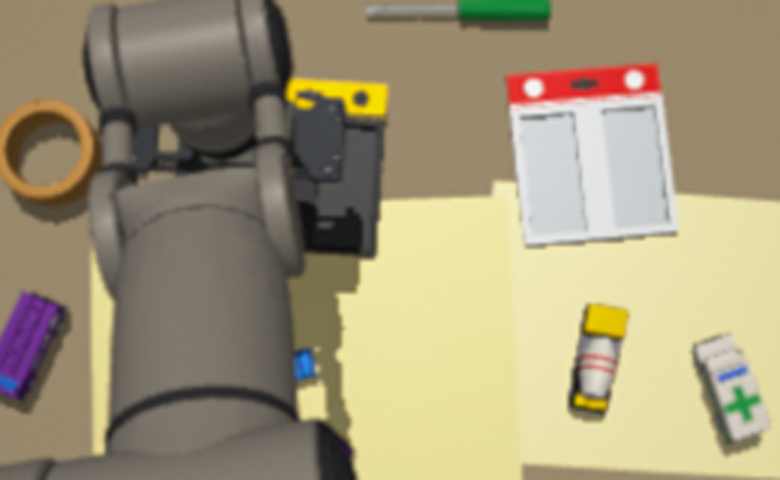

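Arm overhead, pickup held, nothing else disturbed. I check the tray alignment from the wrist camera.

```bash
python3 -c "
from h import *
go(.6084,.1804,.014,-.056)
save('wrist','pics/w2.png')
def box(o,y):
    c,s=np.cos(y),np.sin(y);q=[]
    for py in(42,-42):
        q.append([(o[0]+c*X/1e3-s*Y/1e3,o[1]+s*X/1e3+c*Y/1e3,.01) for X,Y in[(-62,py-28),(62,py-28),(62,py+28),(-62,py+28)]])
    return q
a=cv2.resize(cv2.imread('pics/w2.png'),None,fx=4/3,fy=4/3,interpolation=cv2.INTER_CUBIC)
for q in box((.606,.1385),-.056): cv2.polylines(a,[(proj('wrist',q)*4/3).astype(int)],True,(0,255,0),1)
cv2.imwrite('pics/w2b.png',a)"
```

```text
t 5.0 roll 0.003 tx 0.8 ty -2.1 tz 55.8  z 0.0698 open 0.0395 grip 20.0 [0.6093 0.1824 0.0698] [3.1412 0.     3.0882] [ 0.17  0.66  1.37  0.    1.11 -1.35]
```

View pics/w2b.png

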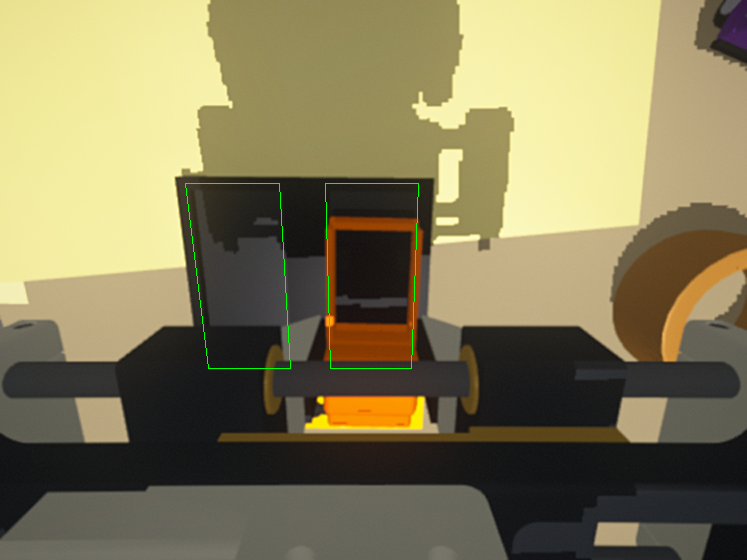

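Request:
step_arm --commands '[{"translation": [-2, 0, 20], "roll": 0}, {"translation": [0, 0, 20], "roll": 0}, {"translation": [0, 0, 7], "roll": 0}, {"translation": [0, 0, 3], "roll": 0}, {"translation": [0, 0, 2], "roll": 0}, {"translation": [0, 0, 2], "roll": 0}, {"translation": [0, 0, 1], "roll": 0}, {"translation": [0, 0, 0], "roll": 0}]'

```text
time: 5.75
tool_pos: [0.6105, 0.1803, 0.0167]
tool_rot: [3.141, 0.001, 3.086]
contact_force: [-0.5, -0.8, -0.4]
opening: 0.0395
grip_force: 20.0
```

Request:
step_arm --commands '[{"translation": [0, 0, 1], "roll": 0}, {"translation": [0, 0, 0], "roll": 0}, {"translation": [0, 0, 0], "roll": 0}]'

```text
time: 6.0
tool_pos: [0.6103, 0.1803, 0.0153]
tool_rot: [3.141, 0.0, 3.086]
contact_force: [-0.2, 0.5, -1.3]
opening: 0.0394
grip_force: 20.0
```

Request:
step_arm --commands '[{"translation": [0, 0, 0.5], "roll": 0}, {"translation": [0, 0, 0], "roll": 0}, {"translation": [0, 0, 0], "roll": 0}]'

```text
time: 6.25
tool_pos: [0.6102, 0.1803, 0.0145]
tool_rot: [3.142, 0.0, 3.086]
contact_force: [0.5, -0.4, -0.8]
opening: 0.0398
grip_force: 20.0
```

Request:
step_arm --commands '[{"translation": [0, 0, 0], "roll": 0}, {"translation": [0, 0, 0], "roll": 0}, {"translation": [0, 0, 0], "roll": 0}, {"translation": [0, 0, 0], "roll": 0}, {"translation": [0, 0, -15], "roll": 0}, {"translation": [0, 0, -35], "roll": 0}, {"translation": [0, 0, -40], "roll": 0}]' --fingers 0.65

```text
time: 6.83
tool_pos: [0.6084, 0.1799, 0.1031]
tool_rot: [-3.14, -0.006, 3.086]
contact_force: [1.5, 0.6, 0.9]
opening: 0.0594
grip_force: 0.0
```

```bash
python3 -c "
from h import *
go(.436,-.148,.011,-.2)"
```

```text
t 6.8 roll 0.144 tx 103.8 ty -355.6 tz 92.1  z 0.1031 open 0.0594 grip 0.0 [0.6084 0.1799 0.1031] [-3.1404 -0.0056  3.0857] [ 0.17  0.63  1.33  0.    1.19 -1.35]
```

Request:
step_arm --commands '[{"translation": [0, 0, 0], "roll": 0.072}, {"translation": [0, 0, 0], "roll": 0.072}, {"translation": [10.4, -35.6, 0], "roll": 0}, {"translation": [10.4, -35.6, 0], "roll": 0}, {"translation": [10.4, -35.6, 0], "roll": 0}, {"translation": [10.4, -35.6, 0], "roll": 0}, {"translation": [10.4, -35.6, 0], "roll": 0}, {"translation": [10.4, -35.6, 0], "roll": 0}, {"translation": [10.4, -35.6, 0], "roll": 0}, {"translation": [10.4, -35.6, 0], "roll": 0}, {"translation": [10.4, -35.6, 0], "roll": 0}, {"translation": [10.4, -35.6, 0], "roll": 0}, {"translation": [0, 0, 0], "roll": 0}, {"translation": [0, 0, 10], "roll": 0}]' --fingers 0.78

```text
time: 8.0
tool_pos: [0.438, -0.1505, 0.0961]
tool_rot: [-3.14, 0.004, 2.937]
contact_force: [-0.2, 0.4, -0.0]
opening: 0.072
grip_force: 0.0
```

```bash
python3 -c "
from h import *
go(.436,-.148,.011,-.2)"
```

```text
t 8.0 roll -0.004 tx 2.4 ty 2.1 tz 85.1  z 0.0961 open 0.0720 grip 0.0 [ 0.438  -0.1505  0.0961] [-3.1405  0.0038  2.9374] [-0.5   0.35  1.84  0.    0.94 -1.86]
```

Request:
step_arm --commands '[{"translation": [2, 2, 40], "roll": 0}, {"translation": [0, 0, 25], "roll": 0}, {"translation": [0, 0, 12], "roll": 0}, {"translation": [0, 0, 7], "roll": 0}, {"translation": [0, 0, 0], "roll": 0}]'

```text
time: 8.42
tool_pos: [0.4355, -0.1452, 0.0095]
tool_rot: [3.141, -0.002, 2.942]
contact_force: [-0.4, -0.2, -0.1]
opening: 0.0715
grip_force: 0.0
```

Request:
step_arm --commands '[{"translation": [0, 0, 0], "roll": 0}, {"translation": [0, 0, 0], "roll": 0}, {"translation": [0, 0, 0], "roll": 0}, {"translation": [0, 0, 0], "roll": 0}, {"translation": [0, 0, 0], "roll": 0}, {"translation": [0, 0, 0], "roll": 0}, {"translation": [0, 0, 0], "roll": 0}, {"translation": [0, 0, 0], "roll": 0}]' --fingers 0 --grip_force 20

```text
time: 9.08
tool_pos: [0.4363, -0.1458, 0.0108]
tool_rot: [-3.141, 0.001, 2.942]
contact_force: [-0.4, -0.4, 3.8]
opening: 0.0334
grip_force: 20.0
```

```bash
python3 -c "
from h import *
go(.6066,.0975,.014,-.056)"
```

```text
t 9.1 roll -0.144 tx -156.5 ty 252.4 tz -3.2  z 0.0108 open 0.0334 grip 20.0 [ 0.4363 -0.1458  0.0108] [-3.1415e+00  7.0000e-04  2.9417e+00] [-0.49  0.49  1.93  0.    0.72 -1.86]
```

```bash
python3 -c "
from h import *
save('wrist','pics/w3.png')
a=cv2.imread('pics/w3.png')[60:360,130:430];cv2.imwrite('pics/w3c.png',cv2.resize(a,(600,600),interpolation=cv2.INTER_CUBIC))"
```

```text
(no output)
```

View pics/w3c.png

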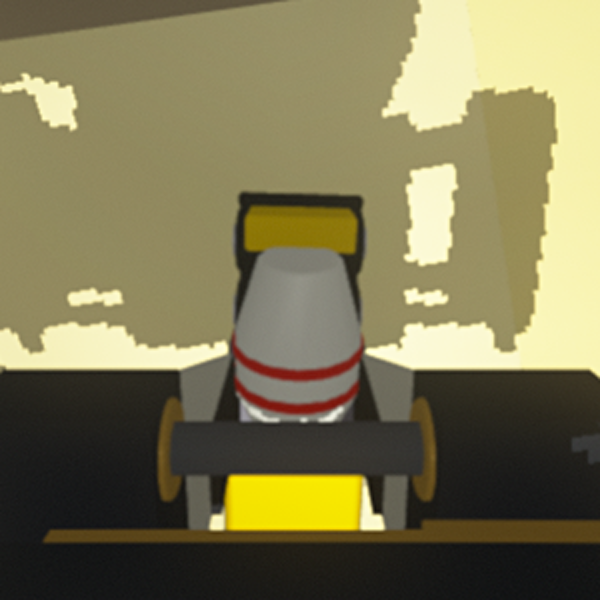

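```bash
python3 -c "
from h import *
o=observe();p=o['tool_pos'];a=o['tool_rot'][2]
for px in [(245,197),(355,197),(247,245),(355,245),(235,335),(362,335)]:
    for z in (.02,.036,.05):
        q=ray('wrist',[(130+px[0]/2,60+px[1]/2)],z)[0]-p
        h=np.array([-np.cos(a),-np.sin(a)]);l=np.array([-h[1],h[0]])
        print(px,z,(q[:2]@h*1e3).round(1),(q[:2]@l*1e3).round(1))
h3=np.array([-np.cos(a),-np.sin(a),0]);l3=np.array([-h3[1],h3[0],0])
for s in(-1,1):
  for d in (-.0095,.0095):
    for zz in (0,.019,.04): print(s,d,zz,((proj('wrist',p+h3*d+l3*.0167*s+[0,0,zz])[0]-[130,60])*2).round())
"
```

```text
(245, 197) 0.02 -52.3 -16.1
(245, 197) 0.036 -54.1 -14.7
(245, 197) 0.05 -55.7 -13.5
(355, 197) 0.02 -52.3 16.1
(355, 197) 0.036 -54.1 14.5
(355, 197) 0.05 -55.7 13.1
(247, 245) 0.02 -38.1 -15.8
(247, 245) 0.036 -41.2 -14.5
(247, 245) 0.05 -43.9 -13.3
(355, 245) 0.02 -38.1 16.6
(355, 245) 0.036 -41.2 14.9
(355, 245) 0.05 -43.9 13.4
(235, 335) 0.02 -9.5 -20.2
(235, 335) 0.036 -15.2 -18.4
(235, 335) 0.05 -20.3 -16.9
(362, 335) 0.02 -9.5 19.6
(362, 335) 0.036 -15.3 17.6
(362, 335) 0.05 -20.3 15.9
-1 -0.0095 0 [248. 325.]
-1 -0.0095 0.019 [243. 346.]
-1 -0.0095 0.04 [237. 375.]
-1 0.0095 0 [250. 379.]
-1 0.0095 0.019 [245. 404.]
-1 0.0095 0.04 [238. 440.]
1 -0.0095 0 [350. 325.]
1 -0.0095 0.019 [356. 346.]
1 -0.0095 0.04 [364. 375.]
1 0.0095 0 [349. 379.]
1 0.0095 0.019 [354. 405.]
1 0.0095 0.04 [362. 440.]
```

The wrist crop shows the mixer upright between the fingers with its rear edge at (300,197). The tool is near vehicle x = +3, so the grip is on the housing. I lift a little and re-check.

Request:
step_arm --commands '[{"translation": [0, 0, -5], "roll": 0}, {"translation": [0, 0, -10], "roll": 0}, {"translation": [0, 0, -20], "roll": 0}, {"translation": [0, 0, -20], "roll": 0}, {"translation": [0, 0, 0], "roll": 0}]'

```text
time: 9.55
tool_pos: [0.4378, -0.1465, 0.0684]
tool_rot: [-3.14, 0.005, 2.942]
contact_force: [1.5, -0.9, -0.5]
opening: 0.0336
grip_force: 20.0
```

```bash
python3 -c "
from h import *
go(.6066,.0975,.014,-.056)
save('scene','pics/s2.png')
p=observe()['tool_pos'];u=proj('scene',p)[0].astype(int);print(u)
a=cv2.imread('pics/s2.png')[max(u[1]-50,0):u[1]+50,max(u[0]-65,0):u[0]+65];cv2.imwrite('pics/s2c.png',cv2.resize(a,None,fx=6,fy=6,interpolation=cv2.INTER_CUBIC))"
```

```text
t 9.6 roll -0.144 tx -154.8 ty 253.0 tz 54.4  z 0.0684 open 0.0336 grip 20.0 [ 0.4378 -0.1465  0.0684] [-3.1403  0.0051  2.9419] [-0.49  0.39  1.88  0.    0.86 -1.86]
[219 166]
```

View pics/s2c.png

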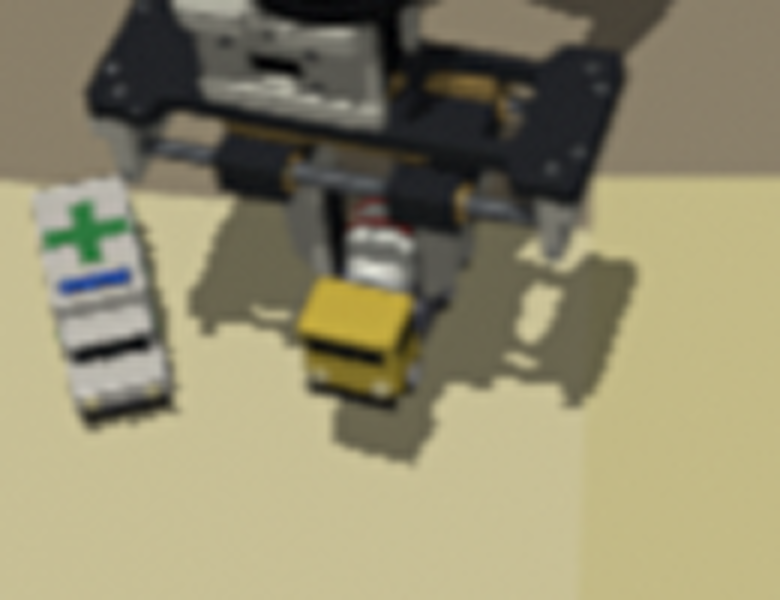

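The scene crop shows the mixer hanging level in the grip at (360,330). I carry it on to the right pocket of the black tray.

Request:
step_arm --commands '[{"translation": [0, 0, 0], "roll": -0.072}, {"translation": [0, 0, 0], "roll": -0.072}, {"translation": [-19.4, 31.6, 0], "roll": 0}, {"translation": [-19.4, 31.6, 0], "roll": 0}, {"translation": [-19.4, 31.6, 0], "roll": 0}, {"translation": [-19.4, 31.6, 0], "roll": 0}, {"translation": [-19.4, 31.6, 0], "roll": 0}, {"translation": [-19.4, 31.6, 0], "roll": 0}, {"translation": [-19.4, 31.6, 0], "roll": 0}, {"translation": [-19.4, 31.6, 0], "roll": 0}, {"translation": [0, 0, 0], "roll": 0}, {"translation": [0, 0, 0], "roll": 0}, {"translation": [0, 0, 0], "roll": 0}]'

```text
time: 10.68
tool_pos: [0.6038, 0.0981, 0.0638]
tool_rot: [-3.141, -0.003, 3.086]
contact_force: [-1.3, 0.5, -2.5]
opening: 0.0335
grip_force: 20.0
```

```bash
python3 -c "
from h import *
go(.6066,.0975,.014,-.056)
save('wrist','pics/w4.png')
def box(o,y):
    c,s=np.cos(y),np.sin(y);q=[]
    for py in(42,-42):
        q.append([(o[0]+c*X/1e3-s*Y/1e3,o[1]+s*X/1e3+c*Y/1e3,.01) for X,Y in[(-62,py-28),(62,py-28),(62,py+28),(-62,py+28)]])
    return q
a=cv2.resize(cv2.imread('pics/w4.png'),None,fx=4/3,fy=4/3,interpolation=cv2.INTER_CUBIC)
for q in box((.609,.1405),-.056): cv2.polylines(a,[(proj('wrist',q)*4/3).astype(int)],True,(0,255,0),1)
cv2.imwrite('pics/w4b.png',a)"
```

```text
t 10.7 roll 0.001 tx -2.8 ty -0.4 tz 49.8  z 0.0638 open 0.0335 grip 20.0 [0.6038 0.0981 0.0638] [-3.1411 -0.0032  3.0865] [ 0.04  0.63  1.45 -0.    1.06 -1.48]
```

View pics/w4b.png

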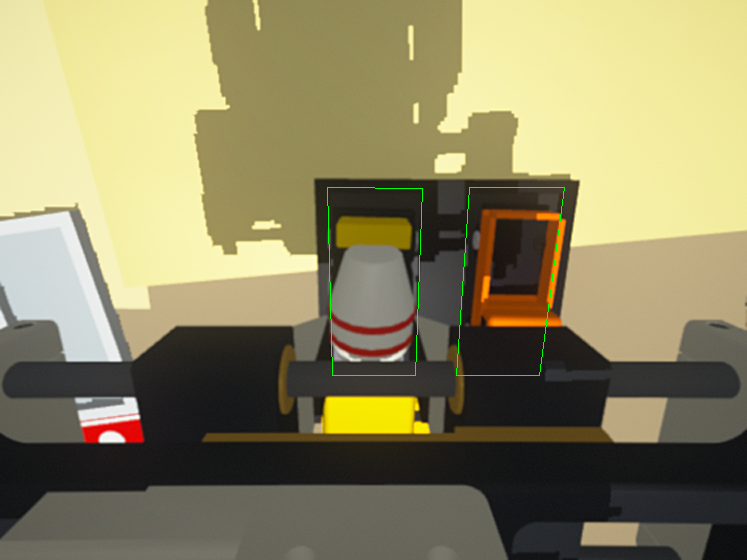

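The overlay matches the black tray. The pickup is seated in the left pocket at (520,260), and the mixer hangs over the right pocket at (373,280).

Request:
step_arm --commands '[{"translation": [-5, 0, 20], "roll": 0}, {"translation": [0, 0, 17], "roll": 0}, {"translation": [0, 0, 6], "roll": 0}, {"translation": [0, 0, 3], "roll": 0}, {"translation": [0, 0, 1], "roll": 0}, {"translation": [0, 0, 0], "roll": 0}, {"translation": [0, 0, 0], "roll": 0}]'

```text
time: 11.32
tool_pos: [0.6106, 0.0977, 0.0195]
tool_rot: [3.141, 0.002, 3.085]
contact_force: [-0.4, 0.6, -0.8]
opening: 0.0335
grip_force: 20.0
```

Request:
step_arm --commands '[{"translation": [0, 0, 2.5], "roll": 0}, {"translation": [0, 0, 1], "roll": 0}, {"translation": [0, 0, 0.5], "roll": 0}, {"translation": [0, 0, 0], "roll": 0}, {"translation": [0, 0, 0], "roll": 0}]'

```text
time: 11.73
tool_pos: [0.6101, 0.0979, 0.0146]
tool_rot: [3.142, 0.0, 3.086]
contact_force: [-0.3, -0.1, -1.2]
opening: 0.0336
grip_force: 20.0
```

Request:
step_arm --commands '[{"translation": [0, 0, 0.7], "roll": 0}, {"translation": [0, 0, 0], "roll": 0}, {"translation": [0, 0, 0], "roll": 0}]'

```text
time: 11.98
tool_pos: [0.6102, 0.0979, 0.014]
tool_rot: [3.141, 0.0, 3.086]
contact_force: [0.5, -0.1, -0.2]
opening: 0.0336
grip_force: 20.0
```

Request:
step_arm --commands '[{"translation": [0, 0, 0.6], "roll": 0}, {"translation": [0, 0, 0], "roll": 0}, {"translation": [0, 0, 0], "roll": 0}]'

```text
time: 12.23
tool_pos: [0.6103, 0.0979, 0.0139]
tool_rot: [3.141, 0.001, 3.086]
contact_force: [-1.6, 0.3, 3.9]
opening: 0.0336
grip_force: 20.0
```

Request:
step_arm --commands '[{"translation": [0, 0, 0], "roll": 0}, {"translation": [0, 0, 0], "roll": 0}, {"translation": [0, 0, 0], "roll": 0}, {"translation": [0, 0, 0], "roll": 0}, {"translation": [0, 0, 0], "roll": 0}, {"translation": [0, 0, -15], "roll": 0}, {"translation": [0, 0, -35], "roll": 0}, {"translation": [0, 0, -40], "roll": 0}]' --fingers 0.62

```text
time: 12.9
tool_pos: [0.6082, 0.0977, 0.1016]
tool_rot: [-3.141, -0.006, 3.086]
contact_force: [0.3, -0.2, -0.4]
opening: 0.0567
grip_force: 0.0
```

```bash
python3 -c "
from h import *
go(.406,-.276,.013,.34)"
```

```text
t 12.9 roll -0.396 tx 315.2 ty -284.9 tz 88.6  z 0.1016 open 0.0567 grip 0.0 [0.6082 0.0977 0.1016] [-3.1411 -0.0061  3.0857] [ 0.03  0.6   1.39  0.    1.16 -1.48]
```

Request:
step_arm --commands '[{"translation": [0, 0, 0], "roll": -0.099}, {"translation": [0, 0, 0], "roll": -0.099}, {"translation": [0, 0, 0], "roll": -0.099}, {"translation": [0, 0, 0], "roll": -0.099}, {"translation": [28.6, -25.9, 0], "roll": 0}, {"translation": [28.6, -25.9, 0], "roll": 0}, {"translation": [28.6, -25.9, 0], "roll": 0}, {"translation": [28.6, -25.9, 0], "roll": 0}, {"translation": [28.6, -25.9, 0], "roll": 0}, {"translation": [28.6, -25.9, 0], "roll": 0}, {"translation": [28.6, -25.9, 0], "roll": 0}, {"translation": [28.6, -25.9, 0], "roll": 0}, {"translation": [28.6, -25.9, 0], "roll": 0}, {"translation": [28.6, -25.9, 0], "roll": 0}, {"translation": [28.6, -25.9, 0], "roll": 0}, {"translation": [0, 0, 10], "roll": 0}, {"translation": [0, 0, 0], "roll": 0}]' --fingers 0.78

```text
time: 14.32
tool_pos: [0.4069, -0.277, 0.0921]
tool_rot: [3.14, -0.001, -2.806]
contact_force: [0.1, 0.1, -0.1]
opening: 0.0717
grip_force: 0.0
```

```bash
python3 -c "
from h import *
go(.406,-.276,.013,.34)"
```

```text
t 14.3 roll -0.004 tx 0.5 ty 1.3 tz 79.1  z 0.0921 open 0.0717 grip 0.0 [ 0.4069 -0.277   0.0921] [ 3.1398e+00 -8.0000e-04 -2.8057e+00] [-0.75  0.41  1.77  0.    0.97 -2.66]
```

Request:
step_arm --commands '[{"translation": [0, 1, 40], "roll": 0}, {"translation": [0, 0, 22], "roll": 0}, {"translation": [0, 0, 11], "roll": 0}, {"translation": [0, 0, 6], "roll": 0}, {"translation": [0, 0, 0], "roll": 0}]'

```text
time: 14.73
tool_pos: [0.4081, -0.2734, 0.0132]
tool_rot: [3.139, -0.001, -2.8]
contact_force: [0.2, -0.3, 1.2]
opening: 0.0718
grip_force: 0.0
```

Request:
step_arm --commands '[{"translation": [0, 0, 0], "roll": 0}, {"translation": [0, 0, 0], "roll": 0}, {"translation": [0, 0, 0], "roll": 0}, {"translation": [0, 0, 0], "roll": 0}, {"translation": [0, 0, 0], "roll": 0}, {"translation": [0, 0, 0], "roll": 0}, {"translation": [0, 0, 0], "roll": 0}, {"translation": [0, 0, 0], "roll": 0}]' --fingers 0 --grip_force 20

```text
time: 15.4
tool_pos: [0.4086, -0.2751, 0.0146]
tool_rot: [-3.141, 0.001, -2.802]
contact_force: [0.6, 0.2, 5.4]
opening: 0.0397
grip_force: 20.0
```

```bash
python3 -c "
from h import *
go(.6196,-.1085,.016,.082)"
```

```text
t 15.4 roll 0.258 tx -223.9 ty 148.7 tz -1.4  z 0.0146 open 0.0397 grip 20.0 [ 0.4086 -0.2751  0.0146] [-3.1407e+00  7.0000e-04 -2.8015e+00] [-0.75  0.53  1.84  0.    0.77 -2.66]
```

Request:
step_arm --commands '[{"translation": [0, 0, -10], "roll": 0}, {"translation": [0, 0, -25], "roll": 0}, {"translation": [0, 0, -25], "roll": 0.086}, {"translation": [0, 0, 0], "roll": 0.086}, {"translation": [0, 0, 0], "roll": 0.086}, {"translation": [-32, 21.2, 0], "roll": 0}, {"translation": [-32, 21.2, 0], "roll": 0}, {"translation": [-32, 21.2, 0], "roll": 0}, {"translation": [-32, 21.2, 0], "roll": 0}, {"translation": [-32, 21.2, 0], "roll": 0}, {"translation": [-32, 21.2, 0], "roll": 0}, {"translation": [-32, 21.2, 0], "roll": 0}, {"translation": [0, 0, 0], "roll": 0}, {"translation": [0, 0, 0], "roll": 0}, {"translation": [0, 0, 0], "roll": 0}]'

```text
time: 16.65
tool_pos: [0.6185, -0.1083, 0.0739]
tool_rot: [3.141, -0.002, -3.059]
contact_force: [0.2, -1.0, -1.0]
opening: 0.0399
grip_force: 20.0
```

```bash
python3 -c "
from h import *
go(.6196,-.1085,.016,.082)
save('wrist','pics/w5.png')
def box(o,y):
    c,s=np.cos(y),np.sin(y);q=[]
    for py in(42,-42):
        q.append([(o[0]+c*X/1e3-s*Y/1e3,o[1]+s*X/1e3+c*Y/1e3,.01) for X,Y in[(-62,py-28),(62,py-28),(62,py+28),(-62,py+28)]])
    return q
a=cv2.resize(cv2.imread('pics/w5.png'),None,fx=4/3,fy=4/3,interpolation=cv2.INTER_CUBIC)
for q in box((.623,-.150),.082): cv2.polylines(a,[(proj('wrist',q)*4/3).astype(int)],True,(0,255,0),1)
cv2.imwrite('pics/w5b.png',a)"
```

```text
t 16.6 roll 0.001 tx -1.1 ty -0.3 tz 57.9  z 0.0739 open 0.0399 grip 20.0 [ 0.6185 -0.1083  0.0739] [ 3.1412e+00 -1.8000e-03 -3.0587e+00] [-0.3   0.65  1.39 -0.    1.11 -1.95]
```

View pics/w5b.png

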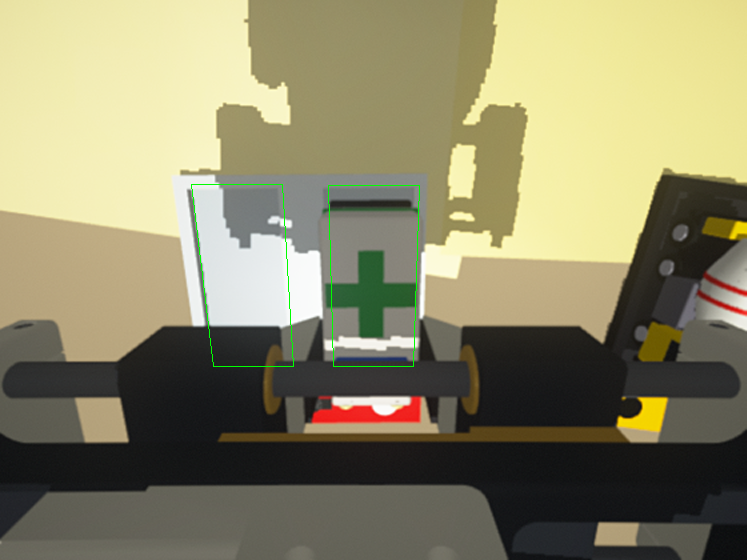

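The white tray is about 3 mm further right than my overlay: tray edges at 174 and 427, pocket drawn at 191 to 420. The ambulance is over its left pocket, so I shift it by that amount.

Request:
step_arm --commands '[{"translation": [-3, -3, 20], "roll": 0}, {"translation": [0, 0, 20], "roll": 0}, {"translation": [0, 0, 8], "roll": 0}, {"translation": [0, 0, 4], "roll": 0}, {"translation": [0, 0, 2], "roll": 0}, {"translation": [0, 0, 0], "roll": 0}, {"translation": [0, 0, 0], "roll": 0}, {"translation": [0, 0, 0], "roll": 0}]'

```text
time: 17.37
tool_pos: [0.6231, -0.1114, 0.0213]
tool_rot: [-3.141, 0.002, -3.059]
contact_force: [-0.1, 0.2, -1.8]
opening: 0.04
grip_force: 20.0
```

Request:
step_arm --commands '[{"translation": [0, 0, 0.8], "roll": 0}, {"translation": [0, 0, 0], "roll": 0}, {"translation": [0, 0, 0], "roll": 0}]'

```text
time: 17.62
tool_pos: [0.6227, -0.1112, 0.0197]
tool_rot: [-3.142, 0.0, -3.059]
contact_force: [0.7, -0.1, -1.3]
opening: 0.0401
grip_force: 20.0
```

Request:
step_arm --commands '[{"translation": [0, 0, 0.8], "roll": 0}, {"translation": [0, 0, 0], "roll": 0}, {"translation": [0, 0, 0], "roll": 0}]'

```text
time: 17.87
tool_pos: [0.6225, -0.1112, 0.0185]
tool_rot: [3.141, -0.0, -3.059]
contact_force: [-0.2, 0.4, -1.6]
opening: 0.0398
grip_force: 20.0
```

Request:
step_arm --commands '[{"translation": [0, 0, 1], "roll": 0}, {"translation": [0, 0, 0], "roll": 0}, {"translation": [0, 0, 0], "roll": 0}]'

```text
time: 18.12
tool_pos: [0.6227, -0.1112, 0.0178]
tool_rot: [-3.142, 0.0, -3.059]
contact_force: [0.3, 0.6, 0.3]
opening: 0.0396
grip_force: 20.0
```

Request:
step_arm --commands '[{"translation": [0, 0, 0.5], "roll": 0}, {"translation": [0, 0, 0], "roll": 0}, {"translation": [0, 0, 0], "roll": 0}]'

```text
time: 18.37
tool_pos: [0.6228, -0.1113, 0.0176]
tool_rot: [-3.141, 0.001, -3.059]
contact_force: [-1.0, -0.3, 4.6]
opening: 0.0396
grip_force: 20.0
```

Seated. I release and go to the fire engine, staying high over the other vehicles.

Request:
step_arm --commands '[{"translation": [0, 0, 0], "roll": 0}, {"translation": [0, 0, 0], "roll": 0}, {"translation": [0, 0, 0], "roll": 0}, {"translation": [0, 0, 0], "roll": 0}, {"translation": [0, 0, -15], "roll": 0}, {"translation": [0, 0, -35], "roll": 0}, {"translation": [0, 0, -40], "roll": 0}, {"translation": [0, 0, 0], "roll": 0}]' --fingers 0.62

```text
time: 19.03
tool_pos: [0.6268, -0.1124, 0.1151]
tool_rot: [-3.137, 0.012, -3.059]
contact_force: [0.9, -0.9, 1.0]
opening: 0.0566
grip_force: 0.0
```

```bash
python3 -c "
from h import *
go(.4045,.271,.013,-.05)"
```

```text
t 19.0 roll 0.132 tx 241.2 ty 371.8 tz 102.1  z 0.1151 open 0.0566 grip 0.0 [ 0.6268 -0.1124  0.1151] [-3.1367  0.0124 -3.0592] [-0.3   0.61  1.33  0.    1.19 -1.95]
```

Request:
step_arm --commands '[{"translation": [0, 0, 0], "roll": 0.066}, {"translation": [0, 0, 0], "roll": 0.066}, {"translation": [21.7, 33.8, 0], "roll": 0}, {"translation": [21.7, 33.8, 0], "roll": 0}, {"translation": [21.7, 33.8, 0], "roll": 0}, {"translation": [21.7, 33.8, 0], "roll": 0}, {"translation": [21.7, 33.8, 0], "roll": 0}, {"translation": [21.7, 33.8, 0], "roll": 0}, {"translation": [21.7, 33.8, 0], "roll": 0}, {"translation": [21.7, 33.8, 0], "roll": 0}, {"translation": [21.7, 33.8, 0], "roll": 0}, {"translation": [21.7, 33.8, 0], "roll": 0}, {"translation": [21.7, 33.8, 0], "roll": 0}, {"translation": [0, 0, 0], "roll": 0}, {"translation": [0, 0, 0], "roll": 0}]' --fingers 0.78

```text
time: 20.28
tool_pos: [0.4016, 0.2736, 0.1071]
tool_rot: [3.141, 0.0, 3.096]
contact_force: [0.1, -0.0, -0.5]
opening: 0.0716
grip_force: 0.0
```

```bash
python3 -c "
from h import *
go(.4045,.271,.013,-.05)"
```

```text
t 20.3 roll 0.005 tx -3.0 ty -2.4 tz 94.1  z 0.1071 open 0.0716 grip 0.0 [0.4016 0.2736 0.1071] [3.1415e+00 4.0000e-04 3.0964e+00] [ 0.44  0.38  1.77 -0.    1.   -1.09]
```

Request:
step_arm --commands '[{"translation": [-3, -2.4, 40], "roll": 0.005}, {"translation": [0, 0, 34], "roll": 0}, {"translation": [0, 0, 13], "roll": 0}, {"translation": [0, 0, 7], "roll": 0}, {"translation": [0, 0, 0], "roll": 0}]'

```text
time: 20.7
tool_pos: [0.4055, 0.2681, 0.0118]
tool_rot: [-3.14, -0.002, 3.085]
contact_force: [-0.2, -0.1, 0.8]
opening: 0.0716
grip_force: 0.0
```

Request:
step_arm --commands '[{"translation": [0, 0, 0], "roll": 0}, {"translation": [0, 0, 0], "roll": 0}, {"translation": [0, 0, 0], "roll": 0}, {"translation": [0, 0, 0], "roll": 0}, {"translation": [0, 0, 0], "roll": 0}, {"translation": [0, 0, 0], "roll": 0}, {"translation": [0, 0, 0], "roll": 0}, {"translation": [0, 0, 0], "roll": 0}]' --fingers 0 --grip_force 20

```text
time: 21.37
tool_pos: [0.406, 0.2698, 0.0137]
tool_rot: [3.141, 0.001, 3.087]
contact_force: [-0.4, -0.1, 5.8]
opening: 0.0398
grip_force: 20.0
```

```bash
python3 -c "
from h import *
go(.4284,-.1949,.12,.082)
go(.6284,-.1949,.12,.082)"
```

```text
t 21.4 roll -0.137 tx 15.7 ty -464.9 tz -106.3  z 0.0137 open 0.0398 grip 20.0 [0.406  0.2698 0.0137] [3.1409e+00 1.3000e-03 3.0870e+00] [ 0.43  0.52  1.86  0.    0.76 -1.09]
t 21.4 roll -0.137 tx -183.6 ty -481.3 tz -106.3  z 0.0137 open 0.0398 grip 20.0 [0.406  0.2698 0.0137] [3.1409e+00 1.3000e-03 3.0870e+00] [ 0.43  0.52  1.86  0.    0.76 -1.09]
```

Request:
step_arm --commands '[{"translation": [0, 0, -10], "roll": 0}, {"translation": [0, 0, -30], "roll": 0}, {"translation": [0, 0, -40], "roll": -0.069}, {"translation": [0, 0, -26], "roll": -0.068}, {"translation": [-13.1, -34.4, 0], "roll": 0}, {"translation": [-13.1, -34.4, 0], "roll": 0}, {"translation": [-13.1, -34.4, 0], "roll": 0}, {"translation": [-13.1, -34.4, 0], "roll": 0}, {"translation": [-13.1, -34.4, 0], "roll": 0}, {"translation": [-13.1, -34.4, 0], "roll": 0}, {"translation": [-13.1, -34.4, 0], "roll": 0}, {"translation": [-13.1, -34.4, 0], "roll": 0}, {"translation": [-13.1, -34.4, 0], "roll": 0}, {"translation": [-13.1, -34.4, 0], "roll": 0}, {"translation": [-13.1, -34.4, 0], "roll": 0}, {"translation": [-13.1, -34.4, 0], "roll": 0}, {"translation": [-13.1, -34.4, 0], "roll": 0}, {"translation": [-13.1, -34.4, 0], "roll": 0}, {"translation": [0, 0, 0], "roll": 0}, {"translation": [0, 0, 0], "roll": 0}]'

```text
time: 23.03
tool_pos: [0.6275, -0.1972, 0.1184]
tool_rot: [3.141, -0.001, -3.062]
contact_force: [-0.3, 0.1, -1.4]
opening: 0.0394
grip_force: 20.0
```

```bash
python3 -c "
from h import *
go(.6284,-.1949,.0167,.082)"
```

```text
t 23.0 roll -0.003 tx -1.1 ty 2.2 tz 101.7  z 0.1184 open 0.0394 grip 20.0 [ 0.6275 -0.1972  0.1184] [ 3.1408e+00 -1.3000e-03 -3.0622e+00] [-0.42  0.66  1.24  0.    1.25 -2.07]
```

Request:
step_arm --commands '[{"translation": [-1, 2, 35], "roll": 0}, {"translation": [0, 0, 35], "roll": 0}, {"translation": [0, 0, 18], "roll": 0}, {"translation": [0, 0, 6], "roll": 0}, {"translation": [0, 0, 2.5], "roll": 0}, {"translation": [0, 0, 0], "roll": 0}, {"translation": [0, 0, 0], "roll": 0}, {"translation": [0, 0, 0], "roll": 0}, {"translation": [0, 0, 0], "roll": 0}]'

```text
time: 23.78
tool_pos: [0.6295, -0.1936, 0.0242]
tool_rot: [-3.14, 0.002, -3.059]
contact_force: [-0.0, 0.1, -0.7]
opening: 0.04
grip_force: 20.0
```

Request:
step_arm --commands '[{"translation": [0, 0, 1], "roll": 0}, {"translation": [0, 0, 0], "roll": 0}, {"translation": [0, 0, 0], "roll": 0}]'

```text
time: 24.03
tool_pos: [0.6287, -0.1934, 0.0218]
tool_rot: [3.142, 0.0, -3.059]
contact_force: [-0.6, 0.8, -0.7]
opening: 0.0394
grip_force: 20.0
```

Request:
step_arm --commands '[{"translation": [0, 0, 1], "roll": 0}, {"translation": [0, 0, 0], "roll": 0}, {"translation": [0, 0, 0], "roll": 0}]'

```text
time: 24.28
tool_pos: [0.6286, -0.1934, 0.0204]
tool_rot: [3.141, -0.0, -3.059]
contact_force: [0.8, 0.3, -1.4]
opening: 0.0395
grip_force: 20.0
```

Request:
step_arm --commands '[{"translation": [0, 0, 1.5], "roll": 0}, {"translation": [0, 0, 1.2], "roll": 0}, {"translation": [0, 0, 0], "roll": 0}, {"translation": [0, 0, 0], "roll": 0}]'

```text
time: 24.62
tool_pos: [0.6286, -0.1933, 0.0177]
tool_rot: [3.141, -0.0, -3.059]
contact_force: [0.2, 0.7, -0.9]
opening: 0.0396
grip_force: 20.0
```

Request:
step_arm --commands '[{"translation": [0, 0, 0.8], "roll": 0}, {"translation": [0, 0, 0], "roll": 0}, {"translation": [0, 0, 0], "roll": 0}]'

```text
time: 24.87
tool_pos: [0.6287, -0.1934, 0.0171]
tool_rot: [3.142, 0.0, -3.059]
contact_force: [-0.9, -0.4, -1.9]
opening: 0.0398
grip_force: 20.0
```

Request:
step_arm --commands '[{"translation": [0, 0, 0.6], "roll": 0}, {"translation": [0, 0, 0], "roll": 0}, {"translation": [0, 0, 0], "roll": 0}]'

```text
time: 25.12
tool_pos: [0.6288, -0.1934, 0.0168]
tool_rot: [-3.142, 0.0, -3.059]
contact_force: [-0.2, 0.1, 1.8]
opening: 0.0398
grip_force: 20.0
```

Request:
step_arm --commands '[{"translation": [0, 0, 0], "roll": 0}, {"translation": [0, 0, 0], "roll": 0}, {"translation": [0, 0, 0], "roll": 0}, {"translation": [0, 0, 0], "roll": 0}, {"translation": [0, 0, -15], "roll": 0}, {"translation": [0, 0, -35], "roll": 0}, {"translation": [0, 0, -40], "roll": 0}, {"translation": [0, 0, -10], "roll": 0}, {"translation": [0, 0, 0], "roll": 0}]' --fingers 0.62

```text
time: 25.87
tool_pos: [0.6311, -0.1944, 0.1213]
tool_rot: [-3.138, 0.008, -3.059]
contact_force: [0.5, -0.0, -0.0]
opening: 0.057
grip_force: 0.0
```

```bash
python3 -c "
from h import *
go(.427,.1375,.016,.265)"
```

```text
t 25.9 roll -0.183 tx 110.0 ty 373.8 tz 105.3  z 0.1213 open 0.0570 grip 0.0 [ 0.6311 -0.1944  0.1213] [-3.1375  0.0077 -3.0593] [-0.41  0.65  1.24  0.    1.24 -2.07]
```

Request:
step_arm --commands '[{"translation": [0, 0, 0], "roll": -0.092}, {"translation": [0, 0, 0], "roll": -0.091}, {"translation": [10.9, 37.4, 0], "roll": 0}, {"translation": [10.9, 37.4, 0], "roll": 0}, {"translation": [10.9, 37.4, 0], "roll": 0}, {"translation": [10.9, 37.4, 0], "roll": 0}, {"translation": [10.9, 37.4, 0], "roll": 0}, {"translation": [10.9, 37.4, 0], "roll": 0}, {"translation": [10.9, 37.4, 0], "roll": 0}, {"translation": [10.9, 37.4, 0], "roll": 0}, {"translation": [10.9, 37.4, 0], "roll": 0}, {"translation": [10.9, 37.4, 0], "roll": 0}, {"translation": [0, 0, 0], "roll": 0}, {"translation": [0, 0, 0], "roll": 0}]'

```text
time: 27.03
tool_pos: [0.4238, 0.1404, 0.1158]
tool_rot: [3.141, -0.002, -2.872]
contact_force: [0.2, -0.3, 0.4]
opening: 0.057
grip_force: 0.0
```

```bash
python3 -c "
from h import *
go(.427,.1375,.016,.265)"
```

```text
t 27.0 roll 0.004 tx -2.3 ty -3.6 tz 99.8  z 0.1158 open 0.0570 grip 0.0 [0.4238 0.1404 0.1158] [ 3.1414e+00 -1.5000e-03 -2.8723e+00] [ 0.15  0.3   1.86  0.    0.99 -1.69]
```

Request:
step_arm --commands '[{"translation": [-2.3, -3.6, 40], "roll": 0.004}, {"translation": [0, 0, 38], "roll": 0}, {"translation": [0, 0, 14], "roll": 0}, {"translation": [0, 0, 8], "roll": 0}, {"translation": [0, 0, 0], "roll": 0}]'

```text
time: 27.45
tool_pos: [0.428, 0.135, 0.0147]
tool_rot: [3.141, -0.004, -2.882]
contact_force: [-1.1, -0.4, 0.3]
opening: 0.057
grip_force: 0.0
```

Request:
step_arm --commands '[{"translation": [0, 0, 0], "roll": 0}, {"translation": [0, 0, 0], "roll": 0}, {"translation": [0, 0, 0], "roll": 0}, {"translation": [0, 0, 0], "roll": 0}, {"translation": [0, 0, 0], "roll": 0}, {"translation": [0, 0, 0], "roll": 0}, {"translation": [0, 0, 0], "roll": 0}, {"translation": [0, 0, 0], "roll": 0}]' --fingers 0 --grip_force 12

```text
time: 28.12
tool_pos: [0.4287, 0.1362, 0.0167]
tool_rot: [3.142, 0.0, -2.88]
contact_force: [0.6, -0.5, -0.4]
opening: 0.0081
grip_force: 0.0
```

```bash
python3 -c "
from h import *
go(.590,.1815,.095,-.056)
save('top','pics/t2.png')
a=cv2.imread('pics/t2.png')[130:215,190:380];cv2.imwrite('pics/t2c.png',cv2.resize(a,None,fx=4.2,fy=4.2,interpolation=cv2.INTER_CUBIC))"
```

```text
t 28.1 roll 0.317 tx -158.5 ty 54.3 tz -78.3  z 0.0167 open 0.0081 grip 0.0 [0.4287 0.1362 0.0167] [ 3.1415e+00  3.0000e-04 -2.8803e+00] [ 0.14  0.47  1.96  0.    0.72 -1.7 ]
```

View pics/t2c.png

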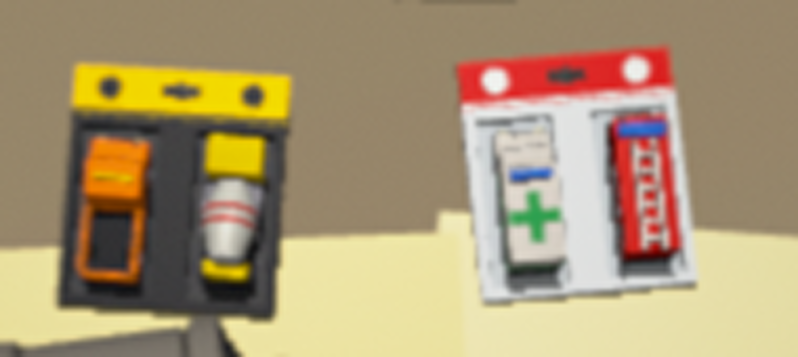

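All four vehicles are seated in the right pockets, noses to their header cards. The crate grip closed on nothing (opening 8 mm), so I look with the wrist camera.

```bash
python3 -c "
from h import *
c=get_calibration('wrist')
save('wrist','pics/w6.png');p=observe()['tool_pos']
for cam in('wrist','top'):
  for r in search_frame(cam,'crate')[:2]: print(cam,r)
print(proj('wrist',p),proj('wrist',[.427,.1375,.03]))
a=cv2.imread('pics/w6.png')[110:310,150:410];cv2.imwrite('pics/w6c.png',cv2.resize(a,(780,600),interpolation=cv2.INTER_CUBIC))"
```

```text
wrist {'at': [0.4133, 0.1347, 0.0295], 'confidence': 0.68}
[[280.56725084 237.28328116]] [[283.63144472 243.49267972]]
```

View pics/w6c.png

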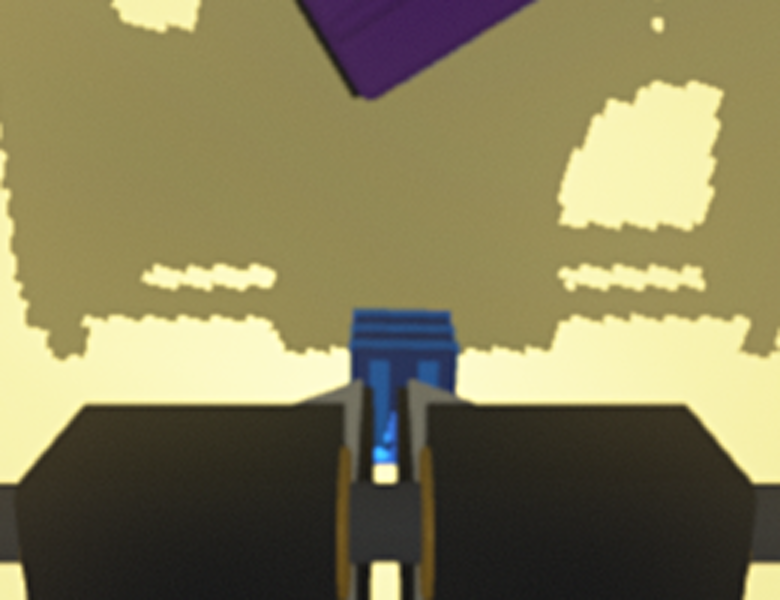

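```bash
python3 -c "
from h import *
o=observe();p=o['tool_pos'];a=o['tool_rot'][2]
h=np.array([np.cos(a),np.sin(a),0]);l=np.array([-h[1],h[0],0])
for z in (0,.01,.015,.02,.025,.03,.04): print(z,[((proj('wrist',p+h*d+l*.004*s+[0,0,z])[0]-[150,110])*3).round().tolist() for d in(-.0095,.0095) for s in(-1,1)])
k=get_calibration('wrist')['world_from_camera'];print(k[:3,3]-p)
print(np.c_[ray('wrist',[(150+x/3,110+y/3) for x,y in[(353,347),(457,347)]],.03)],ray('wrist',[(150+x/3,110+y/3) for x,y in[(353,347),(457,347)]],.05))
"
```

```text
0 [[409.0, 421.0], [374.0, 421.0], [410.0, 341.0], [374.0, 341.0]]
0.01 [[411.0, 441.0], [373.0, 441.0], [412.0, 357.0], [373.0, 357.0]]
0.015 [[412.0, 451.0], [373.0, 451.0], [412.0, 366.0], [373.0, 366.0]]
0.02 [[412.0, 462.0], [373.0, 462.0], [413.0, 375.0], [373.0, 375.0]]
0.025 [[413.0, 474.0], [373.0, 474.0], [414.0, 384.0], [372.0, 384.0]]
0.03 [[414.0, 486.0], [372.0, 486.0], [415.0, 394.0], [372.0, 394.0]]
0.04 [[416.0, 513.0], [372.0, 513.0], [417.0, 416.0], [371.0, 416.0]]
[-0.06939306 -0.02057189  0.18142351]
[[0.41823275 0.12501065 0.03      ]
 [0.41276145 0.14541476 0.03      ]] [[0.41120888 0.12388469 0.05      ]
 [0.40638917 0.14185881 0.05      ]]
```

The wrist crop shows the crate upright at (405,390), with the fingertips at (385,380) above it. The real tips sit about 22 mm above the reported TCP, so I go 21 mm lower and regrip.

Request:
step_arm --commands '[{"translation": [0, 1.5, 0], "roll": 0}, {"translation": [0, 0, 0], "roll": 0}, {"translation": [0, 0, 0], "roll": 0}, {"translation": [0, 0, 0], "roll": 0}, {"translation": [0, 0, 0], "roll": 0}, {"translation": [0, 0, 0], "roll": 0}, {"translation": [0, 0, 10], "roll": 0}, {"translation": [0, 0, 7], "roll": 0}, {"translation": [0, 0, 4], "roll": 0}, {"translation": [0, 0, 0], "roll": 0}, {"translation": [0, 0, 0], "roll": 0}]' --fingers 0.5

```text
time: 29.23
tool_pos: [0.428, 0.1375, -0.0047]
tool_rot: [3.141, -0.001, -2.88]
contact_force: [0.2, -1.2, -0.2]
opening: 0.0459
grip_force: 0.0
```

Request:
step_arm --commands '[{"translation": [0, 0, 0], "roll": 0}, {"translation": [0, 0, 0], "roll": 0}, {"translation": [0, 0, 0], "roll": 0}, {"translation": [0, 0, 0], "roll": 0}, {"translation": [0, 0, 0], "roll": 0}, {"translation": [0, 0, 0], "roll": 0}]' --fingers 0 --grip_force 12

```text
time: 29.73
tool_pos: [0.4284, 0.1376, -0.0043]
tool_rot: [3.142, 0.0, -2.88]
contact_force: [0.3, -0.5, 1.5]
opening: 0.0217
grip_force: 12.0
```

```bash
python3 -c "
from h import *
P=ray('top',[(190+x/4.2,130+y/4.2) for x,y in[(77,275),(138,283),(145,203),(87,198)]],.037)
print(P.round(4),P.mean(0))
r=(P[0]+P[1])/2;f=(P[2]+P[3])/2;print(np.arctan2(*(f-r)[1::-1]),np.hypot(*(f-r)[:2]))
go(.587,.1815,.08,-.056)"
```

```text
[[0.5577 0.202  0.037 ]
 [0.552  0.1595 0.037 ]
 [0.6087 0.1556 0.037 ]
 [0.6123 0.1963 0.037 ]] [0.58268345 0.17835496 0.037     ]
-0.08619953016190851 0.055916144759382225
t 29.7 roll 0.317 tx -155.9 ty 52.7 tz -84.3  z -0.0043 open 0.0217 grip 12.0 [ 0.4284  0.1376 -0.0043] [ 3.1415e+00  5.0000e-04 -2.8804e+00] [ 0.14  0.51  1.97  0.    0.66 -1.69]
```

Request:
step_arm --commands '[{"translation": [0, 0, -15], "roll": 0}, {"translation": [0, 0, -30], "roll": 0}, {"translation": [0, 0, -39], "roll": 0.117}, {"translation": [0, 0, 0], "roll": 0.117}, {"translation": [0, 0, 0], "roll": 0.117}, {"translation": [-30.9, 11.5, 0], "roll": 0}, {"translation": [-30.9, 11.5, 0], "roll": 0}, {"translation": [-30.9, 11.5, 0], "roll": 0}, {"translation": [-30.9, 11.5, 0], "roll": 0}, {"translation": [-30.9, 11.5, 0], "roll": 0}, {"translation": [0, 0, 0], "roll": 0}, {"translation": [0, 0, 0], "roll": 0}, {"translation": [0, 0, 0], "roll": 0}]'

```text
time: 30.82
tool_pos: [0.5861, 0.1808, 0.0788]
tool_rot: [-3.141, -0.002, 3.052]
contact_force: [1.1, 0.5, 0.0]
opening: 0.022
grip_force: 12.0
```

```bash
python3 -c "
from h import *
go(.5875,.181,.0187,-.09)
save('wrist','pics/w7.png')
y=-.1;c,s=np.cos(y),np.sin(y)
q=[(.5875+c*X/1e3-s*Y/1e3,.181+s*X/1e3+c*Y/1e3,.037) for X,Y in[(-23,-17),(23,-17),(23,17),(-23,17)]]
a=cv2.imread('pics/w7.png')
a=cv2.resize(a[110:310,150:410],(780,600),interpolation=cv2.INTER_CUBIC)
cv2.polylines(a,[((proj('wrist',q)-[150,110])*3).astype(int)],True,(0,255,0),1)
q=[(.5875+c*X/1e3-s*Y/1e3,.181+s*X/1e3+c*Y/1e3,.023) for X,Y in[(-13,-11),(13,-11),(13,11),(-13,11)]]
cv2.polylines(a,[((proj('wrist',q)-[150,110])*3).astype(int)],True,(0,0,255),1)
cv2.imwrite('pics/w7c.png',a)"
```

```text
t 30.8 roll 0.000 tx -1.4 ty 0.4 tz 60.1  z 0.0788 open 0.0220 grip 12.0 [0.5861 0.1808 0.0788] [-3.1411e+00 -2.1000e-03  3.0519e+00] [ 0.17  0.62  1.43  0.    1.1  -1.31]
```

View pics/w7c.png

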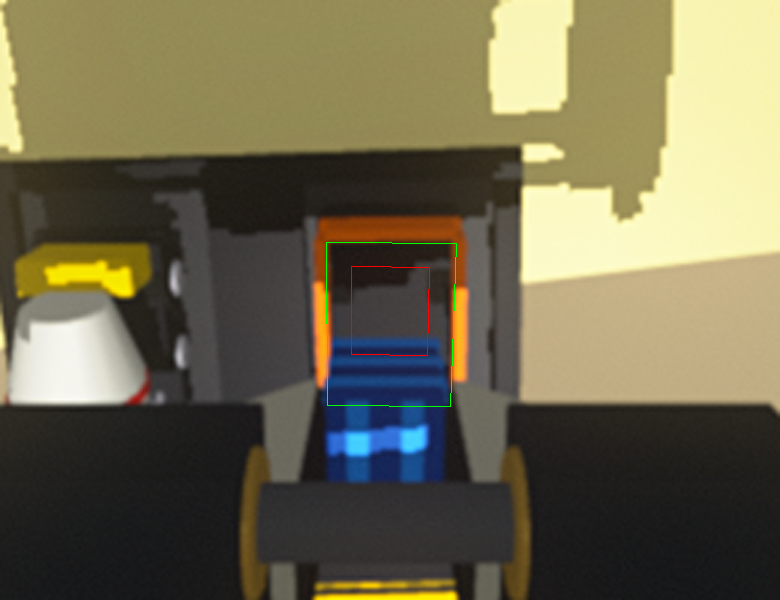

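The drawn bed outline (green, 327 to 456 by 242 to 406) matches the pickup's bed. The crate is centred, so I lower it.

Request:
step_arm --commands '[{"translation": [-1, 0, 20], "roll": 0}, {"translation": [0, 0, 20], "roll": 0}, {"translation": [0, 0, 9], "roll": 0}, {"translation": [0, 0, 4], "roll": 0}, {"translation": [0, 0, 2], "roll": 0}, {"translation": [0, 0, 1], "roll": 0}, {"translation": [0, 0, 0], "roll": 0}, {"translation": [0, 0, 0], "roll": 0}, {"translation": [0, 0, 0], "roll": 0}]'

```text
time: 31.62
tool_pos: [0.5887, 0.181, 0.0243]
tool_rot: [3.141, 0.001, 3.052]
contact_force: [-0.3, 0.1, -0.8]
opening: 0.0218
grip_force: 12.0
```

Request:
step_arm --commands '[{"translation": [0, 0, 1], "roll": 0}, {"translation": [0, 0, 0], "roll": 0}, {"translation": [0, 0, 0], "roll": 0}]'

```text
time: 31.87
tool_pos: [0.5883, 0.1809, 0.0226]
tool_rot: [3.142, 0.0, 3.052]
contact_force: [-0.8, -0.1, 0.2]
opening: 0.0218
grip_force: 12.0
```

Request:
step_arm --commands '[{"translation": [0, 0, 1], "roll": 0}, {"translation": [0, 0, 0], "roll": 0}, {"translation": [0, 0, 0], "roll": 0}]'

```text
time: 32.12
tool_pos: [0.5882, 0.1809, 0.0214]
tool_rot: [3.142, -0.0, 3.052]
contact_force: [-0.0, 1.4, 0.1]
opening: 0.022
grip_force: 12.0
```

Request:
step_arm --commands '[{"translation": [0, 0, 1], "roll": 0}, {"translation": [0, 0, 0.6], "roll": 0}, {"translation": [0, 0, 0], "roll": 0}, {"translation": [0, 0, 0], "roll": 0}]'

```text
time: 32.45
tool_pos: [0.5885, 0.1809, 0.0203]
tool_rot: [3.141, 0.001, 3.052]
contact_force: [-0.3, 0.2, 1.8]
opening: 0.0221
grip_force: 12.0
```

Request:
step_arm --commands '[{"translation": [0, 0, 0.7], "roll": 0}, {"translation": [0, 0, 0], "roll": 0}, {"translation": [0, 0, 0], "roll": 0}]'

```text
time: 32.7
tool_pos: [0.5887, 0.181, 0.0199]
tool_rot: [3.141, 0.001, 3.052]
contact_force: [-0.8, -0.3, 5.1]
opening: 0.0219
grip_force: 12.0
```

Request:
step_arm --commands '[{"translation": [0, 0, 0.6], "roll": 0}, {"translation": [0, 0, 0], "roll": 0}, {"translation": [0, 0, 0], "roll": 0}]'

```text
time: 32.95
tool_pos: [0.589, 0.181, 0.0195]
tool_rot: [3.141, 0.002, 3.052]
contact_force: [-0.3, -0.4, 6.4]
opening: 0.0217
grip_force: 12.0
```

Request:
step_arm --commands '[{"translation": [0, 0, -0.6], "roll": 0}, {"translation": [0, 0, 0], "roll": 0}, {"translation": [0, 0, 0], "roll": 0}, {"translation": [0, 0, 0], "roll": 0}, {"translation": [0, 0, 0], "roll": 0}, {"translation": [0, 0, -8], "roll": 0}, {"translation": [0, 0, -20], "roll": 0}, {"translation": [0, 0, -35], "roll": 0}, {"translation": [0, 0, -35], "roll": 0}, {"translation": [30, 0, -35], "roll": 0}, {"translation": [40, 0, -20], "roll": 0}, {"translation": [40, 0, 0], "roll": 0}, {"translation": [40, 0, 0], "roll": 0}, {"translation": [40, 0, 0], "roll": 0}, {"translation": [0, 0, 0], "roll": 0}]' --fingers 0.45

```text
time: 34.2
tool_pos: [0.3967, 0.1972, 0.1673]
tool_rot: [-3.14, -0.006, 3.054]
contact_force: [0.1, 0.2, -0.6]
opening: 0.0412
grip_force: 0.0
```

```bash
python3 -c "
from h import *
save('scene','pics/s3.png');save('top','pics/t3.png')
a=cv2.imread('pics/s3.png')[200:330,165:385];a=cv2.resize(a,(508,300),interpolation=cv2.INTER_CUBIC)
b=cv2.imread('pics/t3.png')[130:215,190:380];b=cv2.resize(b,(670,300),interpolation=cv2.INTER_CUBIC)
c=np.zeros((600,670,3),np.uint8);c[:300,:508]=a;c[300:]=b;cv2.imwrite('pics/f.png',c)"
```

```text
(no output)
```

View pics/f.png

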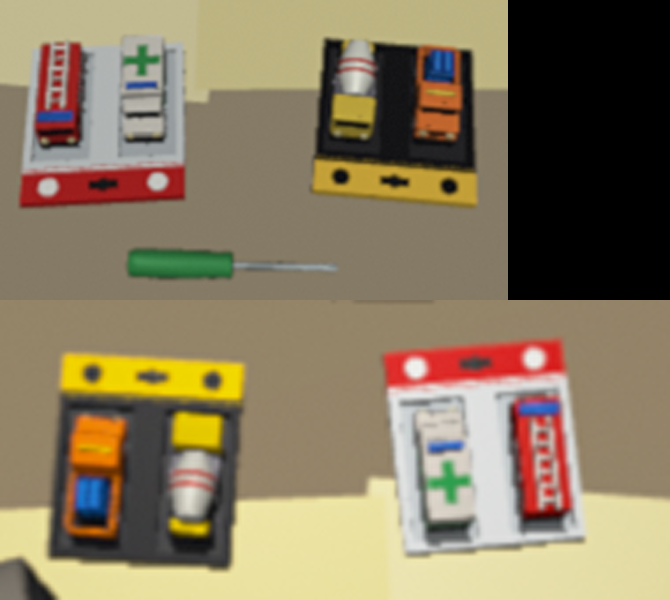

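The final crops show both trays filled as asked. The crate is upright in the pickup's bed at (93,500), and the screwdriver has not moved.

```bash
python3 -c "
from cell import hand_in
print(hand_in())"
```

```text
the job is handed in; nothing more can be done
None
```

The job is handed in at about 34 s of robot time: all four vehicles stand in their asked-for pockets with noses to the header cards, the crate is upright in the pickup's bed, and the paint jar, tape roll and screwdriver were not touched.

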